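# Flip the case cover over the platform edge

## Task

Turn the instrument-case cover inside up without gripping or lifting it: with the fingertips push it flat across the bench until its edge is square against the step of the low aluminium platform, then keep pushing so that it tips up on that edge and flips over face down onto the platform. Then slide it on until it lies flush against the platform's back rail, let go and leave every other thing where it is.

Things in the scene. Friction and masses are not known exactly. Their poses are not given: they have to be found in the camera images.
- cover: Loose plastic cover, 0.12 kg, face up at the start (white, flush sockets). Grey plug 80 x 98 x 6 mm (x, y, z) below; on it a white flange 92 x 110 x 8 mm overhanging it by 6 mm all round: its edge spans 6 to 14 mm above the bench, with a 6 mm gap under it. Origin: centre of the plug's underside; z to the face; x at the start toward the platform (within 0.25 rad of its x), 30 to 70 mm from the step.
- cover_front (a point): Middle of the flange's front edge (the 110 mm edge nearest the platform at the start): 46 mm along the cover's +x from its origin, 10 mm above the plug's underside.
- cover_rear (a point): Middle of the flange's rear edge (the 110 mm edge farthest from the platform at the start, the one to push): 46 mm along the cover's -x, 10 mm above the plug's underside.
- platform: Fixed low aluminium platform, left of the cover as the robot sees it. Origin on the bench (height 0) at the foot of the middle of its step, an 18 mm high vertical wall, 220 mm wide along y; x points level across it (the way to push), z up. Flat top 18 mm above the bench up to the back rail, whose near face is at x = 150 mm; rail 12 mm thick, its top 34 mm above the bench.
- breaker: Bystander: grey circuit breaker 70 x 18 x 60 mm standing beside the cover's path on the robot's side. Origin at the centre of its underside, z up.
- pushbutton: Bystander: white push-button box 62 x 62 mm, 54 mm high with its red mushroom cap, beside the cover's path on the far side. Origin at the centre of its underside, z up.
- fan: Bystander: black fan 80 x 80 x 25 mm lying flat. Origin at the centre of its underside.
- foot_a: Bystander: blue case foot, 26 mm across, 22 mm high. Origin at the centre of its underside.
- foot_b: Bystander: another such blue foot. Origin at the centre of its underside.
- screwdriver: Bystander: red-handled screwdriver, about 200 mm long, lying on the bench to the left of the platform.
- junction_box: Bystander: white junction box 50 x 50 x 30 mm with a short grey cable gland on one side. Origin at the centre of its underside.
There are look-alikes about, which are no part of the job. Leave any yellow look-alike of the cover alone.

How it is judged:
By the outcome, as a careful person would: the job done as asked, in the order asked, and still so for the second after the job is handed in, with the robot touching nothing.
It also fails if it takes over 64 s, if anything falls off the work surface, if the arm or the gripper's body presses on something with over 40 N, if the wrist force passes 120 N, or if a joint passes its speed limit or range.

## Robot

A 6-joint arm with a two-finger parallel gripper is mounted at the origin on the work surface. World frame = base frame: x ahead of the robot, y to its left, z up, the work surface at z = 0. Lengths are in m, angles in degrees, forces in N, time in s.
With the tool pointing down it reaches from about 0.4 to 0.825 m from the base axis. Payload 7 kg.
Tool frame: the origin (TCP) lies at the very end of the fingers, on their centre line; the grasp point (between the pads) lies 19 mm behind it (r.hold_point_z is the distance from the TCP to the grasp point, in m); z points along the fingers, y is the direction in which the jaws open and shut (so a half turn about z gives the same grasp; the last joint's range is limited). The gripper opens to 88 mm and grips with 3 to 60 N. Pads are 19 mm wide; open, the fingers measure 130 mm over their backs; the gripper's body (78 mm by 193 mm) begins 47 mm behind the grasp point.
Start: joints at [83.314, 20.546, 0.682, 0, -70.136, -16.507], TCP at [0.266, 0.62, 0.227] pointing down, gripper open.
Joint ranges: [-176.03, 176.03], [-82.01, 121.73], [-58.28, 71.71], [-173.87, 95.51], [-174.79, -0.11], [-173.66, 173.66]. Speed limits (degrees/s): [136.94, 136.94, 172.46, 180, 180, 180].

## Interface

Orientations are given as [roll, pitch, yaw] about the fixed x, y, z axes, in that order (R = Rz(yaw) Ry(pitch) Rx(roll)).
In Python, from plant import r gives the robot as it stands. The module is installed in compiled form; this text tells all that it offers.
- The arm moves only by the shell command python3 -m inch 'ROWS' [FORCE]. ROWS is text: rows parted by semicolons, each of 7 numbers parted by spaces: the shift along the tool's x, y, z in m, then the turn, a rotation vector about the tool's x, y, z in rad, then the opening, from 0 (shut) to 1 (fully open). In form: tx ty tz ax ay az jaw; .... A call has 1 to 20 rows; each row shifts and turns the commanded pose from where the row before left it, along the tool's axes as they then stand; what a row does not reach is not made up. A row lasts 1/12 s, in which the tool goes at most 41.7 mm and 7.16 degrees, less where a joint would pass 70% of its speed; a pose out of reach is approached as far as the arm can. A call with a gripper value outside its range is refused whole. The fingers move at their own pace and stop on an object; FORCE is the grip in N (left out, the last holds). Time passes only in rows, so rows that do not move let the fingers close. It gives the time, the measured TCP pose, the force and the opening at its end, in the units of the state.
- r.get_state(): the state, without advancing time (a new reading comes with each control period).
- r.capture(name): name is "side" or "top" or "wrist"; returns the picture (420x560x3 uint8, red, green, blue); there is no depth.
- r.camera_params(name): a dict with "vfov" (degrees; the focal length in pixels is half the picture's height over the tangent of half this angle, whatever the lens; pixels are square), "cx", "cy" (the principal point, pixels), "R" (3x3) and "t" (3): a world point X has camera coordinates R X + t. Camera axes: x right, y down, z forward; pixel columns grow to the right and rows downward; lengths in m; the calibration is good to about 2 mm. A picture is of the moment at which its call begins: read the wrist's pose just before it. camera_params takes no time and is no camera call; for the wrist camera it gives the pose at the moment of the call.
- r.close_job(): hands the job in, once; it reports no verdict.
Trained networks look in the newest picture that a camera, given by its name, has taken for a name from the list of things; names that differ only in an ending like _2 or _b are one class to them, and where a whole thing is asked for, a point or a joint stands for the part that bears it (a point fixed in the world has none). Each returns a list of dicts, best first, with "p" (0 to 1); they miss things now and then, are a little off and sometimes report something else, mostly with a low value. They report only what shows in the picture. A call takes as long as a camera call. They do not tell look-alikes from the thing itself.
- r.recognise(target, camera): "xy" ([column, row] in pixels, amid what is visible of it).
The state is a dict: "time_s": time; "joints": joint angles; "qd": joint speeds; "joint_torque": joint torques, N m; "tcp_pos": TCP position; "eef_rot": TCP orientation; "contact_force": force on the tool from outside, world axes, zero at the start; "moment": the same for the moment, N m; "gripper_width": finger opening in m.
Only numpy, scipy, OpenCV 4.12 (cv2) and the standard library are available. Lean on these libraries where they do the work, as an engineer would, in place of code of your own. Each camera call takes 0.05 s, during which the arm holds its last target.

## Working session

There is one attempt and no reset: what is moved stays moved. The work goes in short steps, Python scripts to look and compute and a shell command to move; the robot and the scene stay as the last step left them, time stands still between calls to the robot, and variables do not carry over. Pictures are saved under pics/ and viewed, and the job is handed in when it is done.

```bash
mkdir -p pics; ls
python3 - <<'E'
from plant import r
import cv2
s=r.get_state();print(s)
for n in ("side","top","wrist"):
    im=r.capture(n);cv2.imwrite(f"pics/{n}0.png",im[:,:,::-1])
    p=r.camera_params(n);print(n,p)
    if n!="wrist":
        for t in ("cover","platform","breaker","pushbutton"):
            print(t,[(d['xy'],round(d['p'],2)) for d in r.recognise(t,n)])
E
```

```text
pics
{'time_s': 0.0, 'joints': array([ 8.33128457e+01,  2.05906847e+01,  6.33000325e-01, -2.16451971e-02,
       -7.01379495e+01, -1.65087673e+01]), 'qd': array([-0.04069231,  0.01920657,  0.03692499,  0.06335703,  0.04059754,
       -0.0704972 ]), 'joint_torque': array([ 2.06682082e-03, -5.82715774e+01,  2.93042654e+01,  6.99708447e+00,
        6.80234531e-03, -1.40121192e-04]), 'tcp_pos': array([0.26566626, 0.61996055, 0.22562051]), 'eef_rot': array([ 1.79902526e+02, -7.66928874e-03, -2.32032862e+01]), 'contact_force': array([-0.55186143,  0.22833199, -0.84453257]), 'moment': array([ 0.01278973, -0.03061803, -0.05456524]), 'gripper_width': 0.08775886597508134}
side {'vfov': 48.54167617431144, 'cx': 276.21395146382406, 'cy': 210.49366256326806, 'R': array([[ 0.98147381, -0.19110319,  0.01373781],
       [-0.12557219, -0.6957571 , -0.70721544],
       [ 0.1447093 ,  0.69238835, -0.70686462]]), 't': array([-0.54802904,  0.12828025,  1.02813354])}
cover [([310.4, 310.9], 0.92), ([317.1, 238.9], 0.83), ([210.5, 320.5], 0.83), ([179.6, 193.7], 0.58)]
platform []
breaker [([248.0, 253.6], 0.72)]
pushbutton [([364.0, 211.4], 0.85)]
top {'vfov': 42.21351560141257, 'cx': 276.2506521087074, 'cy': 216.02832937189598, 'R': array([[-0.00518995, -0.99991774,  0.01172916],
       [-0.99167814,  0.00363763, -0.12869047],
       [ 0.12863722, -0.01229945, -0.99161544]]), 't': array([0.01347719, 0.54733794, 1.27761569])}
cover [([294.8, 178.0], 0.87), ([212.2, 303.5], 0.77)]
platform [([228.0, 205.3], 0.67)]
breaker [([312.1, 247.1], 0.59)]
pushbutton [([275.7, 125.0], 0.58)]
wrist {'vfov': 62.22864068313359, 'cx': 277.2508141006563, 'cy': 204.992118920662, 'R': array([[-3.93406269e-01, -9.19364727e-01,  7.58628552e-05],
       [-8.76549743e-01,  3.75110152e-01,  3.01584022e-01],
       [-2.77294169e-01,  1.18578547e-01, -9.53439601e-01]]), 't': array([ 0.67334665, -0.03657871,  0.39135262])}
```

View pics/side0.png

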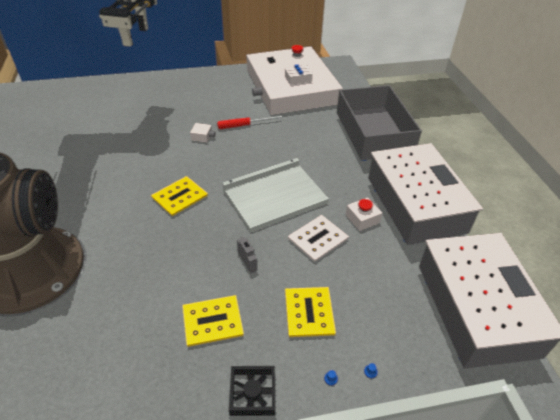

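View pics/top0.png

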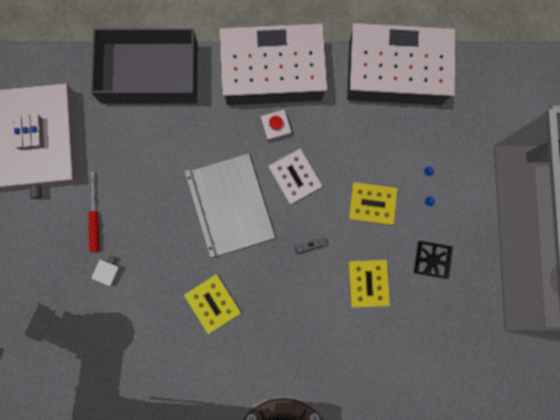

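View pics/wrist0.png

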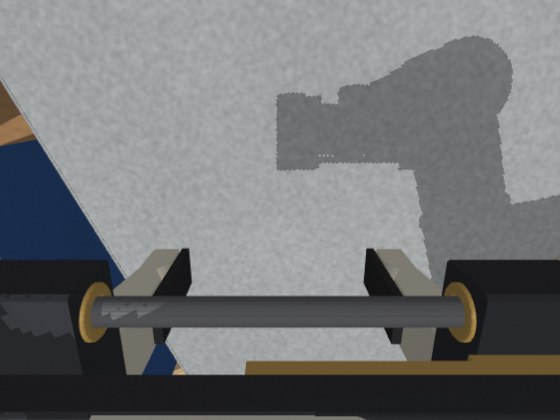

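Candidates for the cover in the top view: white (295,176), yellow (373,203), yellow (369,284) and yellow (212,303). The white one next to the platform step is the cover. I'll check it in a crop.

```bash
cat > h.py <<'E'
import numpy as np,cv2
def K(p,h=420):
    f=h/2/np.tan(np.radians(p['vfov'])/2); return f
def proj(p,X):
    c=np.asarray(X)@p['R'].T+p['t']; f=K(p)
    return np.stack([p['cx']+f*c[...,0]/c[...,2],p['cy']+f*c[...,1]/c[...,2]],-1)
def unproj(p,uv,z):
    f=K(p);uv=np.atleast_2d(uv)
    d=np.c_[(uv[:,0]-p['cx'])/f,(uv[:,1]-p['cy'])/f,np.ones(len(uv))]@p['R']
    C=-p['R'].T@p['t']
    return C+d*((z-C[2])/d[:,2])[:,None]
def crop(im,x0,y0,x1,y1,s,fn):
    cv2.imwrite(fn,cv2.resize(im[y0:y1,x0:x1],None,fx=s,fy=s,interpolation=cv2.INTER_CUBIC)[:,:,::-1])
E
python3 - <<'E'
import cv2
from h import *
im=cv2.imread('pics/top0.png')[:,:,::-1]; crop(im,170,90,340,270,4.4,'pics/c1.png') if 0 else crop(im,170,110,345,265,3.8,'pics/c1.png')
im=cv2.imread('pics/side0.png')[:,:,::-1]; crop(im,210,150,390,280,4.4,'pics/c2.png')
E
```

```text
(no output)
```

View pics/c1.png

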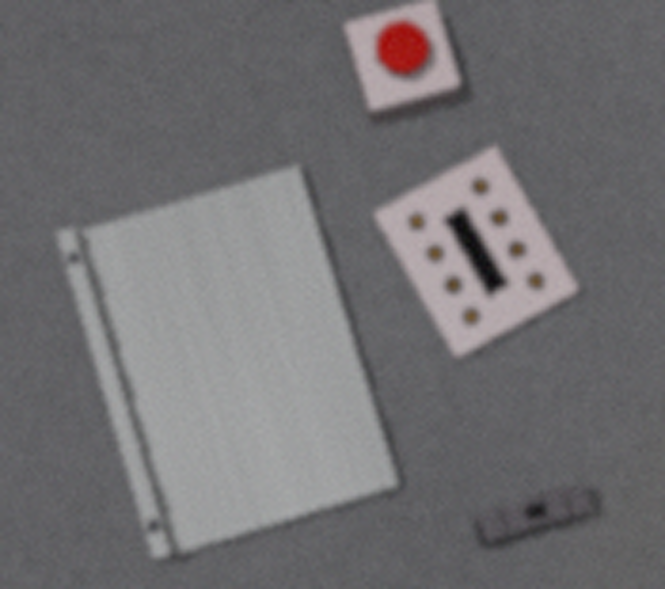

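View pics/c2.png

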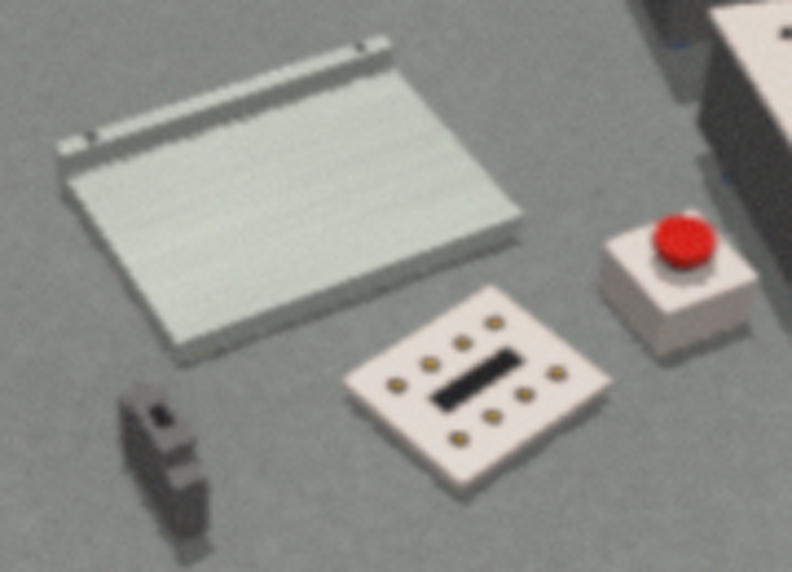

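The crop confirms the white sockets cover at crop corners (374,212), (497,147), (578,290), (458,357). The step edge runs from (301,166) to (399,487). Next I'll fit the poses.

```bash
cat > m.py <<'E'
from plant import r
import cv2
from h import *
from scipy.optimize import least_squares
pt=r.camera_params('top')
u=lambda a,b:[(a+.5)/3.8-.5+170,(b+.5)/3.8-.5+110]
def fit(px,local,z):
    W=unproj(pt,np.array(px),z)[:,:2]
    L=np.array(local)
    f=lambda q:(np.c_[np.cos(q[2])*L[:,0]-np.sin(q[2])*L[:,1],np.sin(q[2])*L[:,0]+np.cos(q[2])*L[:,1]]+q[:2]-W).ravel()
    best=min((least_squares(f,[*W.mean(0),a]) for a in (0,1.5,3,-1.5)),key=lambda s:s.cost)
    return best.x,np.round(best.fun*1000,1)
E
python3 - <<'E'
from m import *
# image left ~ world +y ; platform x axis ~ +y; its y axis ~ -x world (down in image)
q,e=fit([u(301,166),u(399,487),u(82,230),u(180,553)],[[0,.11],[0,-.11],[.15,.11],[.15,-.11]],.018)
print('plat',q,np.degrees(q[2]),e)
c,e=fit([u(374,212),u(458,357),u(497,147),u(578,290)],[[.046,.055],[.046,-.055],[-.046,.055],[-.046,-.055]],.014)
print('cover',c,np.degrees(c[2]),e)
p=q
R=np.array([[np.cos(p[2]),-np.sin(p[2])],[np.sin(p[2]),np.cos(p[2])]])
print('cover in plat',(c[:2]-p[:2])@R,c[2]-p[2])
# breaker base / button corners from side & recognitions
b=unproj(pt,[u(480,545),u(600,510),u(480,520),u(595,490)],.06)[:,:2]
print('breaker plat',((b-p[:2])@R).round(3))
b=unproj(pt,[u(345,22),u(370,115),u(435,0),u(462,88)],.035)[:,:2]
print('button plat',((b-p[:2])@R).round(3))
E
```

```text
plat [ 0.55821827  0.18856608 -1.26816634] -72.66057888756787 [ -43.6  143.3  -43.1  140.7   43.4 -141.9   43.2 -142.1]
cover [ 0.65070376 -0.03640003 -1.0561814 ] -60.51473688525906 [ 44.3 -79.9  44.5 -79.9 -44.3  81.1 -44.6  78.7]
cover in plat [0.24230635 0.02123554] 0.2119849333673094
breaker plat [[ 0.183 -0.164]
 [ 0.26  -0.166]
 [ 0.187 -0.149]
 [ 0.261 -0.153]]
button plat [[0.205 0.188]
 [0.202 0.123]
 [0.265 0.184]
 [0.264 0.123]]
```

Run:
```python
from m import *
q,e=fit([u(399,487),u(301,166),u(180,553),u(82,230)],[[0,.11],[0,-.11],[.15,.11],[.15,-.11]],.018)
print('plat',q,np.degrees(q[2]),e)
c,e=fit([u(458,357),u(374,212),u(578,290),u(497,147)],[[.046,.055],[.046,-.055],[-.046,.055],[-.046,-.055]],.014)
print('cover',c,np.degrees(c[2]),e)
p=q
R=np.array([[np.cos(p[2]),-np.sin(p[2])],[np.sin(p[2]),np.cos(p[2])]])
print('cover in plat',(c[:2]-p[:2])@R,c[2]-p[2])
b=unproj(pt,[u(480,545),u(600,510),u(480,520),u(595,490)],.06)[:,:2]
print('breaker plat',((b-p[:2])@R).round(3))
b=unproj(pt,[u(345,22),u(370,115),u(435,0),u(462,88)],.035)[:,:2]
print('button plat',((b-p[:2])@R).round(3))
ps=r.camera_params('side')
from h import *
def W(a): # plat->world
    a=np.array(a);return np.c_[a[:,:2]@R.T+p[:2],a[:,2]]
print('side reproj plat top corners',((proj(ps,W([[0,.11,.018],[0,-.11,.018],[.15,.11,.018]]))-[210,150])*4.4).round())
```

```text
plat [0.60231364 0.04519526 1.86492551] 106.8523608302651 [ 0.8 -1.7  0.8 -0.9 -1.1  2.2 -0.4  0.5]
cover [ 0.65070376 -0.03640003  2.07381593] 118.82090050552169 [-0.6  1.  -0.2 -0.1 -0.1 -1.1  0.8  0.2]
cover in plat [-0.09211979 -0.022657  ] 0.20889042398880053
breaker plat [[-0.034  0.163]
 [-0.111  0.164]
 [-0.039  0.148]
 [-0.112  0.151]]
button plat [[-0.053 -0.189]
 [-0.051 -0.125]
 [-0.114 -0.186]
 [-0.113 -0.124]]
side reproj plat top corners [[175. 348.]
 [522. 219.]
 [ 63. 179.]]
```

Row axes after the yaw turn: tool x = −platform x, tool y = +platform y and tool z = down. I'll turn first, then travel high.

```bash
python3 -m inch '0 0 0 0 0 0.1246 0.68;0 0 0 0 0 0.1246 0.68;0 0 0 0 0 0.1246 0.68;0 0 0 0 0 0.1246 0.68;0 0 0 0 0 0.1246 0.68;0 0 0 0 0 0.1246 0.68;0 0 0 0 0 0.1246 0.68;0 0 0 0 0 0 0.68' && python3 -m inch '0.02 -0.004 0 0 0 0 0.68;0.04 -0.009 0 0 0 0 0.68;0.04 -0.009 0 0 0 0 0.68;0.04 -0.009 0 0 0 0 0.68;0.04 -0.009 0 0 0 0 0.68;0.04 -0.009 0 0 0 0 0.68;0.04 -0.009 0 0 0 0 0.68;0.04 -0.009 0 0 0 0 0.68;0.04 -0.009 0 0 0 0 0.68;0.04 -0.009 0 0 0 0 0.68;0.04 -0.009 0 0 0 0 0.68;0.04 -0.009 0 0 0 0 0.68;0.04 -0.009 0 0 0 0 0.68;0.04 -0.009 0 0 0 0 0.68;0.04 -0.009 0 0 0 0 0.68;0.04 -0.009 0 0 0 0 0.68;0.04 -0.009 0 0 0 0 0.68;0.04 -0.009 0 0 0 0 0.68;0.04 -0.009 0 0 0 0 0.68;0.02 -0.009 0 0 0 0 0.68'
cat >> h.py <<'E'
P0=np.array([0.60231,0.04520]);A0=1.864926
RP=np.array([[np.cos(A0),-np.sin(A0)],[np.sin(A0),np.cos(A0)]])
def toplat(X):
    X=np.atleast_2d(X); return np.c_[(X[:,:2]-P0)@RP,X[:,2:]]
def toworld(a):
    a=np.atleast_2d(np.array(a,float)); return np.c_[a[:,:2]@RP.T+P0,a[:,2:]]
def st(r):
    from scipy.spatial.transform import Rotation as Ro
    s=r.get_state();R=Ro.from_euler('xyz',s['eef_rot'],degrees=True).as_matrix()
    Rw=np.eye(3);Rw[:2,:2]=RP
    t=Rw.T@R
    print('t',round(s['time_s'],2),'plat mm',(toplat(s['tcp_pos'])[0]*1000).round(1),'F plat',(Rw.T@s['contact_force']).round(2),'w',round(s['gripper_width'],4))
    print(' tool z in plat',t[:,2].round(3),'tool y',t[:,1].round(3),'j',s['joints'].round(1))
E
python3 -c "
from plant import r
from h import *
st(r)"
```

```text
time_s: 1.22
tcp_pos: [0.2658, 0.6204, 0.2266]
eef_rot: [180.0, 0.0, -73.5]
contact_force: [-0.2, 0.3, 0.8]
gripper_width: 0.0597
time_s: 2.88
tcp_pos: [0.6544, -0.0603, 0.2264]
eef_rot: [180.0, -0.0, -73.0]
contact_force: [-0.1, 0.9, -0.1]
gripper_width: 0.0591
t 2.88 plat mm [-116.1  -19.3  226.4] F plat [ 0.92 -0.22 -0.12] w 0.0591
 tool z in plat [-0.001  0.    -1.   ] tool y [-0.002  1.     0.   ] j [ 11.7  18.9  -1.8   0.  -69.3   5.3]
```

```bash
python3 -m inch '0 0 0 0 0 0 0.68;0.03 0 0 0 0 0 0.68;0.025 -0.005 0 0 0 0 0.68;0 0 0 0 -0.1 0 0.68;0 0 0 0 -0.1 0 0.68;0 0 0 0 0 0 0.68;0 0 0 0 0 0 0.68'
python3 - <<'E'
from plant import r
from h import *
st(r)
p=r.camera_params('wrist');im=r.capture('wrist')
cv2.imwrite('pics/w1.png',im[:,:,::-1])
C=toworld([[0,.11,.018],[0,-.11,.018]]);print(proj(p,C))
np.save('w1.npy',np.r_[p['R'].ravel(),p['t'],p['vfov'],p['cx'],p['cy']])
E
```

```text
time_s: 3.47
tcp_pos: [0.6745, -0.1091, 0.2259]
eef_rot: [-180.0, 11.5, -73.2]
contact_force: [-0.6, 0.6, 0.0]
gripper_width: 0.0596
t 3.47 plat mm [-168.6  -24.3  225.9] F plat [0.75 0.41 0.04] w 0.0596
 tool z in plat [ 0.199 -0.    -0.98 ] tool y [ 0.  1. -0.] j [  0.6  24.9  10.9 -11.2 -79.5  18.6]
[[383.22142161 267.53395394]
 [209.00853912 267.50739504]]
```

View pics/w1.png

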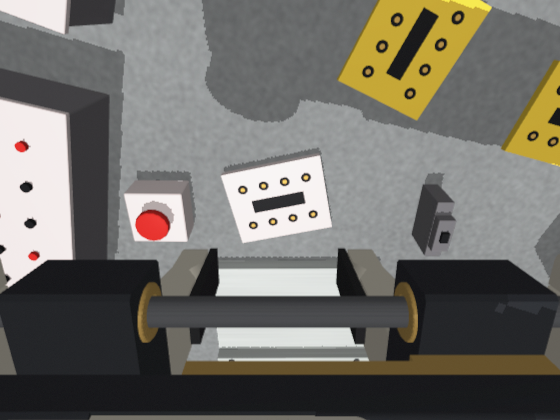

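The wrist view shows the white cover at corners (221,178), (318,152), (331,227), (243,242). The step edge is at row 268, which matches the prediction of 267.5. A yellow look-alike is at (425,55).

Run:
```python
from h import *
a=np.load('w1.npy');p=dict(R=a[:9].reshape(3,3),t=a[9:12],vfov=a[12],cx=a[13],cy=a[14])
W=toplat(unproj(p,[[221,178],[319,152],[331,227],[243,242]],.014))*1000
print(W.round(1), W.mean(0))
print('yellow',(toplat(unproj(p,[[339,80],[417,119],[385,0]],.014))*1000).round(0))
print('breaker',(toplat(unproj(p,[[413,240],[437,254],[435,172]],.0))*1000).round(0))
print('button',(toplat(unproj(p,[[187,240],[134,240]],.0))*1000).round(0))
```

```text
[[-122.1  -85.9   14. ]
 [-152.3   20.4   14. ]
 [ -58.1   40.2   14. ]
 [ -36.3  -65.7   14. ]] [-92.20066269 -22.74598746  14.        ]
yellow [[-225.   35.   14.]
 [-188.  117.   14.]
 [-291.   69.   14.]]
breaker [[ -30.  148.    0.]
 [  -8.  183.    0.]
 [-123.  155.    0.]]
button [[ -30. -138.    0.]
 [ -30. -205.    0.]]
```

```bash
python3 -m inch '0.0056 0 0.025 0 0 0 0.68;0.0056 0 0.025 0 0 0 0.68;0.0056 0 0.025 0 0 0 0.68;0.0056 0 0.025 0 0 0 0.68;0.0056 0 0.025 0 0 0 0.68;0.0056 0 0.025 0 0 0 0.68;0.0056 0 0.025 0 0 0 0.68;0.0056 0 0.025 0 0 0 0.68;0.0012 0 0.006 0 0 0 0.68;0.0006 0 0.003 0 0 0 0.68;0 0 0 0 0 0 0.68;0 0 0 0 0 0 0.68'
python3 - <<'E'
from plant import r
from h import *
st(r)
im=r.capture('side');crop(im,210,150,390,280,4.4,'pics/s2.png')
im=r.capture('wrist');cv2.imwrite('pics/w2.png',im[:,:,::-1])
E
```

```text
time_s: 4.52
tcp_pos: [0.6764, -0.1111, 0.0143]
eef_rot: [-179.9, 11.4, -73.0]
contact_force: [-0.7, 0.1, 0.6]
gripper_width: 0.0596
t 4.52 plat mm [-171.1  -25.6   14.3] F plat [0.26 0.65 0.61] w 0.0596
 tool z in plat [ 0.197 -0.002 -0.98 ] tool y [-0.001  1.    -0.002] j [  0.3  35.1  -0.8 -12.9 -58.   23.8]
```

View pics/s2.png

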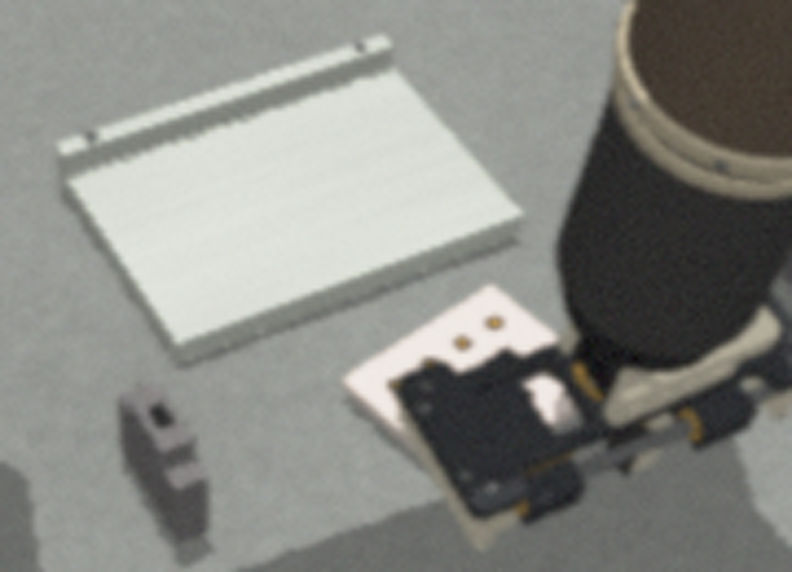

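View pics/w2.png

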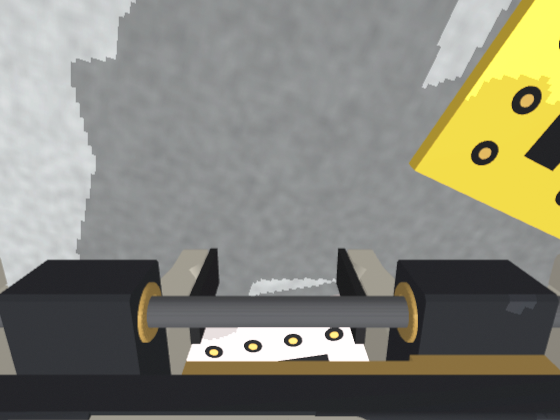

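```bash
python3 -m inch '0.001 0 0.005 0 0 0 0.68;0.0006 0 0.003 0 0 0 0.68;0.0003 0 0.0015 0 0 0 0.68;0 0 0 0 0 0 0.68;0 0 0 0 0 0 0.68;0 0 0 0 0 0 0.68'
python3 - <<'E'
from plant import r
from h import *
st(r)
p=r.camera_params('wrist')
for dx in(-.01,0,.01):
  print(proj(p,toworld([[-.1715+dx,-.0256+y,.0045] for y in (-.051,-.03,.03,.051)])).round())
E
```

```text
time_s: 5.12
tcp_pos: [0.6753, -0.1116, 0.0028]
eef_rot: [180.0, 11.5, -73.2]
contact_force: [0.3, 0.1, -0.5]
gripper_width: 0.0594
t 5.12 plat mm [-171.2  -24.4    2.8] F plat [ 0.02 -0.27 -0.48] w 0.0594
 tool z in plat [ 0.199  0.    -0.98 ] tool y [0. 1. 0.] j [  0.3  35.8  -1.2 -13.1 -57.1  24.1]
[[169. 255.]
 [212. 255.]
 [336. 255.]
 [379. 255.]]
[[172. 271.]
 [214. 271.]
 [334. 271.]
 [376. 271.]]
[[175. 286.]
 [216. 286.]
 [333. 286.]
 [373. 286.]]
```

```bash
python3 -m inch '-0.0049 0 0.001 0 0 0 0.68;-0.0049 0 0.001 0 0 0 0.68;-0.0049 0 0.001 0 0 0 0.68;-0.0049 0 0.001 0 0 0 0.68;-0.0049 0 0.001 0 0 0 0.68;-0.0049 0 0.001 0 0 0 0.68;-0.0049 0 0.001 0 0 0 0.68;-0.0049 0 0.001 0 0 0 0.68;-0.0049 0 0.001 0 0 0 0.68;-0.0049 0 0.001 0 0 0 0.68;-0.002 0 0.0004 0 0 0 0.68;0 0 0 0 0 0 0.68'
python3 - <<'E'
from plant import r
from h import *
st(r)
im=r.capture('top');crop(im,170,110,345,265,3.8,'pics/t3.png')
im=r.capture('side');crop(im,210,150,390,280,4.4,'pics/s3.png')
E
```

```text
time_s: 6.12
tcp_pos: [0.6602, -0.061, 0.0028]
eef_rot: [-180.0, 11.5, -73.1]
contact_force: [-0.4, -1.2, -0.1]
gripper_width: 0.0596
t 6.12 plat mm [-118.4  -24.6    2.8] F plat [-1.06  0.77 -0.15] w 0.0596
 tool z in plat [ 0.199 -0.    -0.98 ] tool y [-0.  1. -0.] j [  4.5  33.9  -4.7 -13.8 -54.7  20.7]
```

View pics/t3.png

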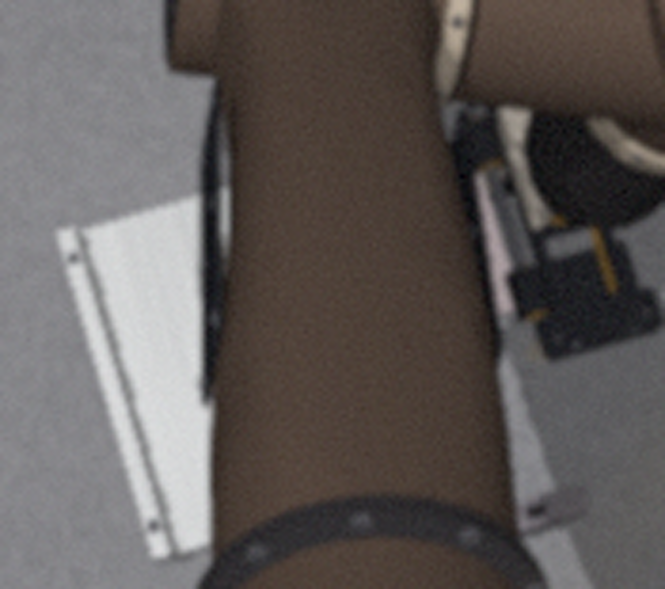

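View pics/s3.png

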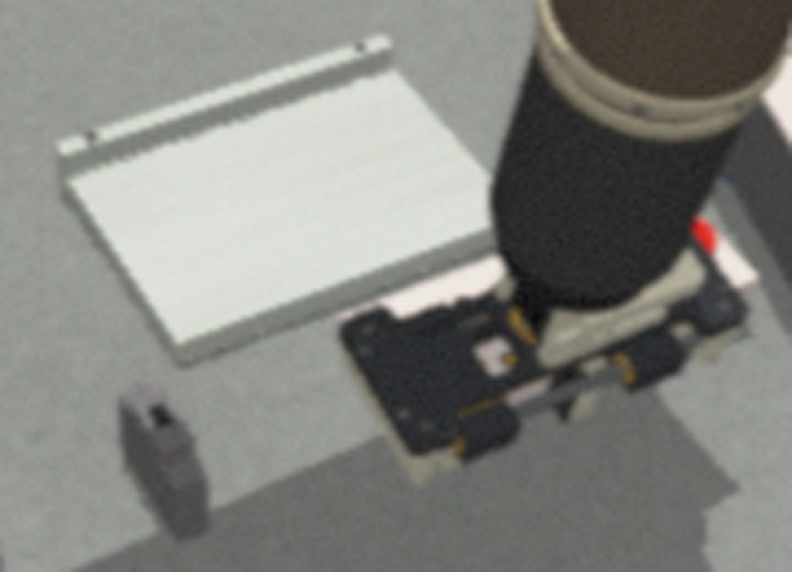

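```bash
python3 -m inch '-0.0029 0 0.0006 0 0 0 0.68;-0.0029 0 0.0006 0 0 0 0.68;-0.0029 0 0.0006 0 0 0 0.68;-0.0029 0 0.0006 0 0 0 0.68;-0.0015 0 0.0003 0 0 0 0.68;0 0 0 0 0 0 0.68' >/dev/null; python3 -c "
from plant import r
from h import *
st(r)"; python3 -m inch '-0.0015 0 0.0003 0 0 0 0.68;-0.0015 0 0.0003 0 0 0 0.68;0 0 0 0 0 0 0.68'>/dev/null; python3 -c "
from plant import r
from h import *
st(r)
im=r.capture('wrist');cv2.imwrite('pics/w4.png',im[:,:,::-1])
im=r.capture('side');crop(im,210,150,390,280,4.4,'pics/s4.png')"
```

```text
t 6.72 plat mm [-105.2  -24.5    2.7] F plat [-0.34  0.03  1.23] w 0.0595
 tool z in plat [ 0.199  0.    -0.98 ] tool y [-0.  1.  0.] j [  5.6  33.5  -5.5 -13.9 -54.1  19.7]
t 6.97 plat mm [-102.4  -24.5    2.7] F plat [0.01 0.56 0.14] w 0.0599
 tool z in plat [ 0.199 -0.    -0.98 ] tool y [0. 1. 0.] j [  5.9  33.4  -5.7 -14.  -54.   19.5]
```

View pics/s4.png

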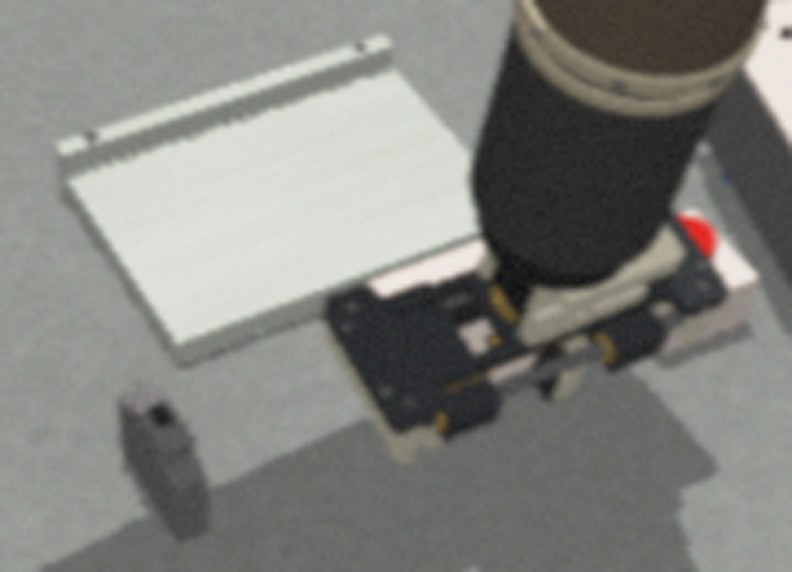

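View pics/w4.png

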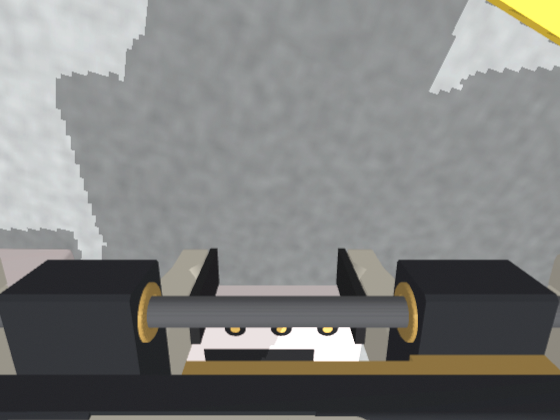

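```bash
for i in 1; do python3 -m inch '-0.001 0 0.0002 0 0 0 0.68;-0.001 0 0.0002 0 0 0 0.68;0 0 0 0 0 0 0.68'; done | grep -E "tcp|force"; python3 -c "
from plant import r
from h import *
st(r)"; python3 -m inch '-0.001 0 0.0002 0 0 0 0.68;-0.001 0 0.0002 0 0 0 0.68;0 0 0 0 0 0 0.68'| grep -E "force";python3 -c "
from plant import r
from h import *
st(r)"; python3 -m inch '-0.001 0 0.0002 0 0 0 0.68;-0.001 0 0.0002 0 0 0 0.68;0 0 0 0 0 0 0.68'| grep -E "force";python3 -c "
from plant import r
from h import *
st(r)"
```

```text
tcp_pos: [0.6548, -0.0439, 0.0026]
contact_force: [-0.6, 0.2, -0.7]
t 7.32 plat mm [-100.5  -24.5    2.6] F plat [ 0.32  0.52 -0.69] w 0.0597
 tool z in plat [ 0.199 -0.    -0.98 ] tool y [0. 1. 0.] j [  6.   33.3  -5.8 -14.  -53.9  19.4]
contact_force: [0.1, -1.0, -0.5]
t 7.57 plat mm [-98.5 -24.6   2.7] F plat [-0.94  0.23 -0.46] w 0.0597
 tool z in plat [ 0.199 -0.    -0.98 ] tool y [ 0.  1. -0.] j [  6.2  33.2  -5.9 -14.  -53.8  19.2]
contact_force: [2.3, -7.7, -0.5]
t 7.82 plat mm [-98.2 -24.8   3. ] F plat [-8.03 -0.   -0.52] w 0.06
 tool z in plat [ 0.196 -0.001 -0.981] tool y [-0.     1.    -0.001] j [  6.3  33.2  -6.  -13.9 -53.7  19.1]
```

Contact on the step gives 8 N. Next I lift and push along the arc, first to about 10°, then check.

```bash
python3 -m inch '-0.00065 0 -0.0024 0 0 0 0.68;-0.00065 0 -0.0024 0 0 0 0.68;-0.00065 0 -0.0024 0 0 0 0.68;-0.00065 0 -0.0024 0 0 0 0.68;-0.00065 0 -0.0024 0 0 0 0.68;-0.00065 0 -0.0024 0 0 0 0.68;0 0 0 0 0 0 0.68'; python3 -c "
from plant import r
from h import *
st(r)
im=r.capture('wrist');cv2.imwrite('pics/w5.png',im[:,:,::-1])
im=r.capture('side');crop(im,210,150,390,280,4.4,'pics/s5.png')"
```

```text
time_s: 8.4
tcp_pos: [0.6543, -0.041, 0.0185]
eef_rot: [-179.9, 11.3, -73.1]
contact_force: [2.0, -9.1, 0.8]
gripper_width: 0.0597
t 8.4 plat mm [-97.5 -24.8  18.5] F plat [-9.28  0.68  0.82] w 0.0597
 tool z in plat [ 0.196 -0.001 -0.981] tool y [-0.     1.    -0.001] j [  6.4  32.1  -5.6 -13.6 -55.1  18.6]
```

View pics/s5.png

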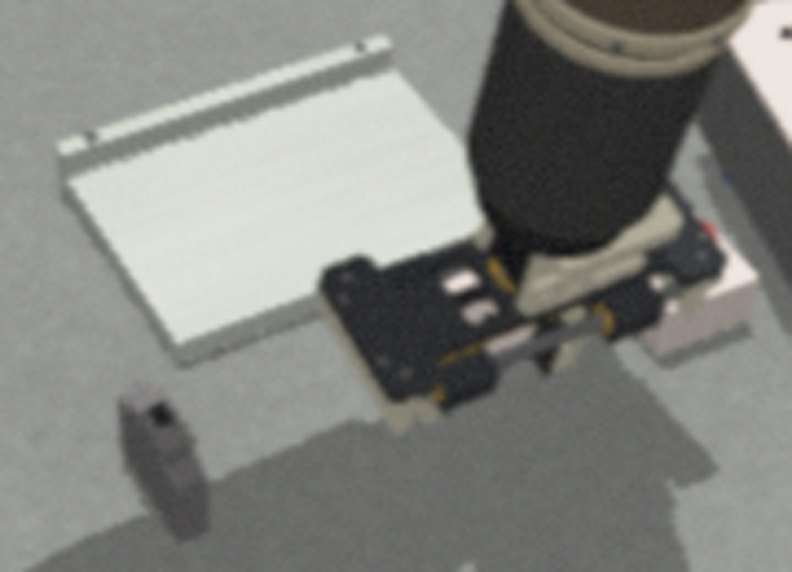

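View pics/w5.png

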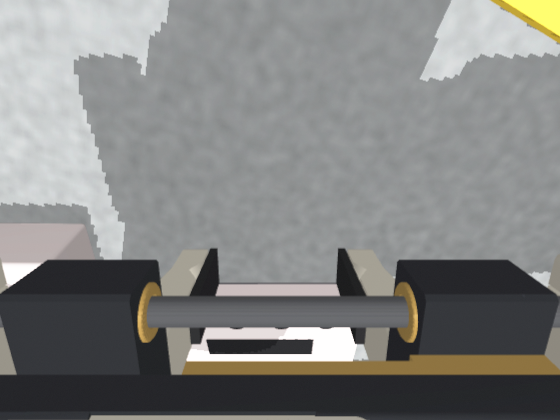

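The cover edge stays at wrist row 285 and the force holds at 9 N, so it is rising with the fingertips. Continuing the arc.

```bash
python3 -m inch '-0.001 0 -0.00225 0 0 0 0.68;-0.001 0 -0.00225 0 0 0 0.68;-0.001 0 -0.00225 0 0 0 0.68;-0.001 0 -0.00225 0 0 0 0.68;-0.001 0 -0.00225 0 0 0 0.68;-0.001 0 -0.00225 0 0 0 0.68;-0.0014 0 -0.002 0 0 0 0.68;-0.0014 0 -0.002 0 0 0 0.68;-0.0014 0 -0.002 0 0 0 0.68;-0.0014 0 -0.002 0 0 0 0.68;-0.0014 0 -0.002 0 0 0 0.68;-0.0014 0 -0.002 0 0 0 0.68;0 0 0 0 0 0 0.68'; python3 -c "
from plant import r
from h import *
st(r)
im=r.capture('wrist');cv2.imwrite('pics/w6.png',im[:,:,::-1])
im=r.capture('side');crop(im,210,150,390,280,4.4,'pics/s6.png')"
```

```text
time_s: 9.58
tcp_pos: [0.6521, -0.0333, 0.0473]
eef_rot: [-179.9, 11.2, -73.1]
contact_force: [2.1, -12.5, 4.8]
gripper_width: 0.0594
t 9.58 plat mm [-89.6 -24.9  47.3] F plat [-12.54   1.6    4.85] w 0.0594
 tool z in plat [ 0.195 -0.002 -0.981] tool y [-0.     1.    -0.002] j [  7.1  29.9  -5.1 -13.2 -57.5  17.1]
```

View pics/s6.png

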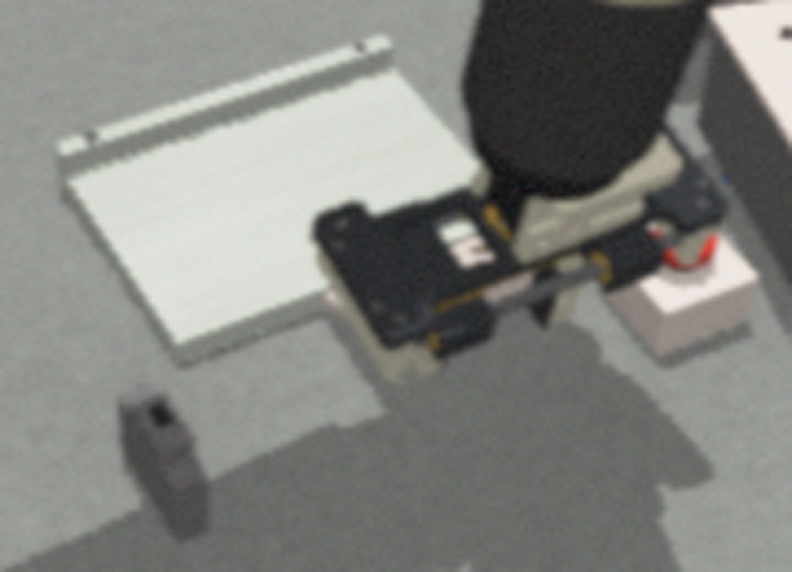

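View pics/w6.png

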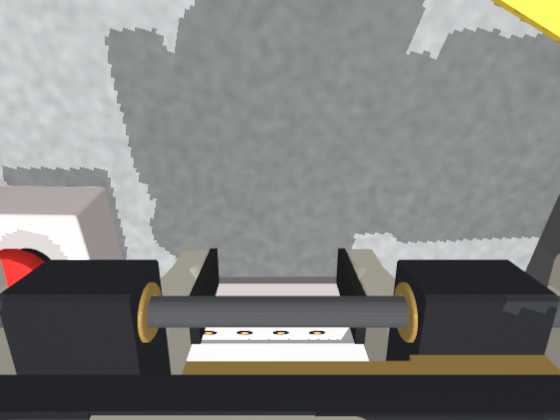

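```bash
python3 -m inch '-0.0023 0 -0.00205 0 0 0 0.68;-0.0023 0 -0.00205 0 0 0 0.68;-0.0023 0 -0.00205 0 0 0 0.68;-0.0023 0 -0.00205 0 0 0 0.68;-0.0023 0 -0.00205 0 0 0 0.68;-0.0023 0 -0.00205 0 0 0 0.68;-0.0023 0 -0.00205 0 0 0 0.68;0 0 0 0 0 0 0.68' >/dev/null; python3 -c "
from plant import r
from h import *
st(r)
im=r.capture('wrist');cv2.imwrite('pics/w7.png',im[:,:,::-1])
im=r.capture('side');crop(im,210,150,390,280,4.4,'pics/s7.png')"
```

```text
t 10.35 plat mm [-74.6 -25.2  64.2] F plat [-4.75  0.07  4.77] w 0.0598
 tool z in plat [ 0.197 -0.002 -0.98 ] tool y [ 0.     1.    -0.002] j [  8.4  28.5  -5.1 -13.2 -58.7  15.6]
```

View pics/s7.png

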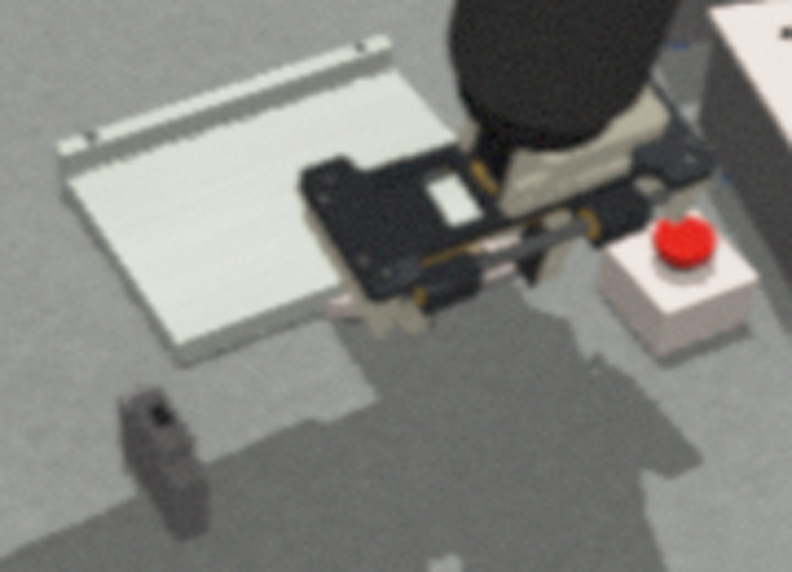

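View pics/w7.png

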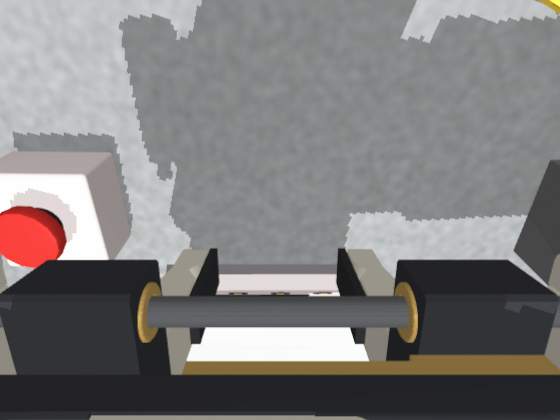

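```bash
python3 -m inch '-0.0029 0 -0.0016 0 0 0 0.68;-0.0029 0 -0.0016 0 0 0 0.68;-0.0029 0 -0.0016 0 0 0 0.68;-0.0029 0 -0.0016 0 0 0 0.68;-0.0029 0 -0.0016 0 0 0 0.68;-0.0029 0 -0.0016 0 0 0 0.68;-0.0029 0 -0.0016 0 0 0 0.68;0 0 0 0 0 0 0.68;-0.0033 0 -0.0007 0 0 0 0.68;-0.0033 0 -0.0007 0 0 0 0.68;-0.0033 0 -0.0007 0 0 0 0.68;0 0 0 0 0 0 0.68' >/dev/null; python3 -c "
from plant import r
from h import *
st(r)
im=r.capture('wrist');cv2.imwrite('pics/w8.png',im[:,:,::-1])
im=r.capture('side');crop(im,210,150,390,280,4.4,'pics/s8.png')"
```

```text
t 11.45 plat mm [-47.  -25.2  83.1] F plat [-4.26  1.52  8.57] w 0.0596
 tool z in plat [ 0.198 -0.002 -0.98 ] tool y [-0.     1.    -0.002] j [ 10.8  26.5  -5.7 -13.2 -59.6  13. ]
```

View pics/s8.png

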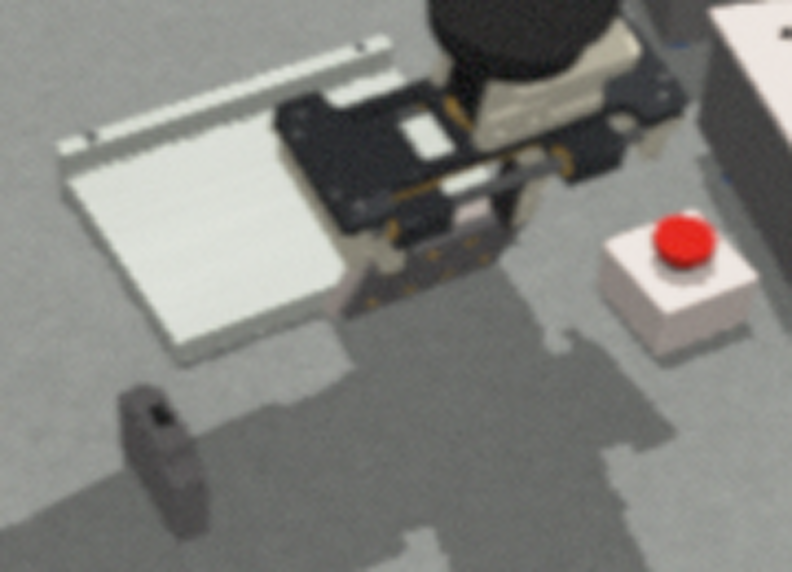

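View pics/w8.png

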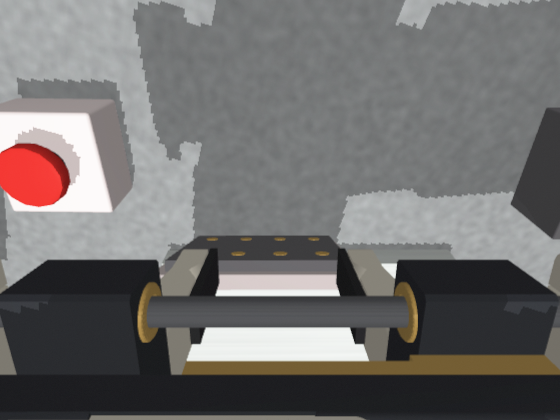

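```bash
python3 -m inch '-0.0033 0 -0.0008 0 0 0 0.68;-0.0033 0 -0.0007 0 0 0 0.68;-0.0033 0 -0.0005 0 0 0 0.68;-0.0033 0 -0.0003 0 0 0 0.68;-0.0034 0 0 0 0 0 0.68;-0.0034 0 0.0001 0 0 0 0.68;-0.0034 0 0.0003 0 0 0 0.68;-0.0034 0 0.0004 0 0 0 0.68;0 0 0 0 0 0 0.68' >/dev/null; python3 -c "
from plant import r
from h import *
st(r)
im=r.capture('wrist');cv2.imwrite('pics/w9.png',im[:,:,::-1])
im=r.capture('side');crop(im,210,150,390,280,4.4,'pics/s9.png')"
```

```text
t 12.3 plat mm [-20.3 -25.3  90.1] F plat [-1.53  1.5  10.62] w 0.0595
 tool z in plat [ 0.198 -0.002 -0.98 ] tool y [-0.001  1.    -0.002] j [ 13.2  25.3  -6.6 -13.3 -59.5  10.6]
```

View pics/s9.png

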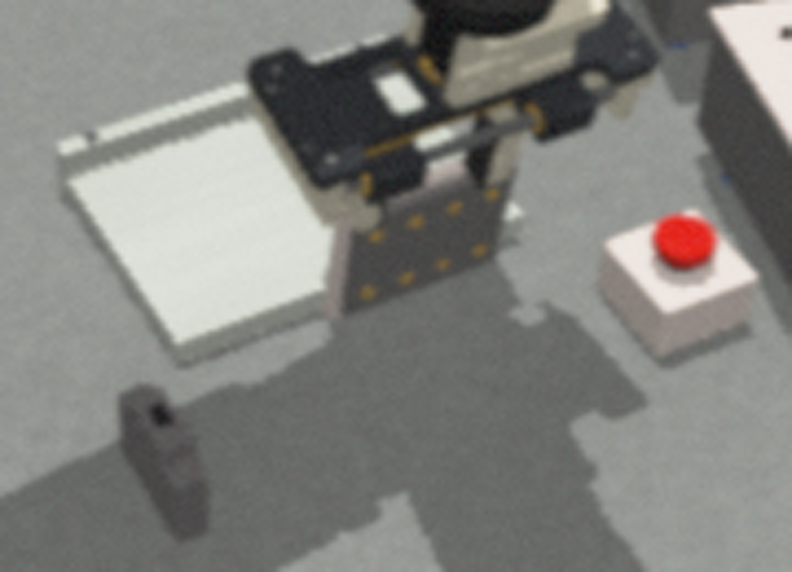

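View pics/w9.png

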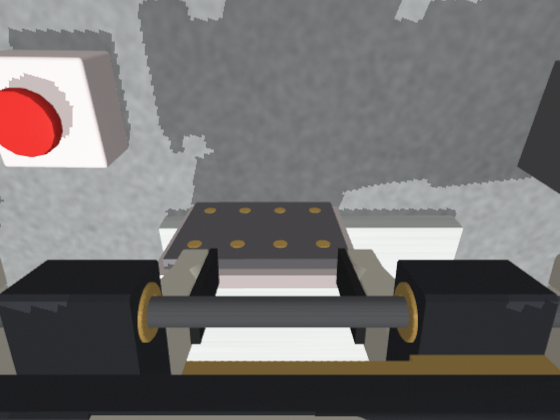

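```bash
python3 -m inch '-0.0003 0 -0.0015 0 0 0 0.68;-0.0034 0 0.0007 0 0 0 0.68;-0.0034 0 0.0007 0 0 0 0.68;-0.0034 0 0.0007 0 0 0 0.68;-0.0034 0 0.0008 0 0 0 0.68;-0.0034 0 0.0008 0 0 0 0.68;-0.0034 0 0.0008 0 0 0 0.68;0 0 0 0 0 0 0.68' >/dev/null; python3 -c "
from plant import r
from h import *
st(r)
im=r.capture('wrist');cv2.imwrite('pics/w10.png',im[:,:,::-1])
im=r.capture('side');crop(im,210,150,390,280,4.4,'pics/s10.png')"
```

```text
t 13.07 plat mm [  1.1 -24.9  90.8] F plat [0.14 1.37 9.94] w 0.0598
 tool z in plat [ 0.199 -0.001 -0.98 ] tool y [-0.     1.    -0.001] j [ 15.1  24.7  -7.4 -13.4 -58.9   8.9]
```

View pics/s10.png

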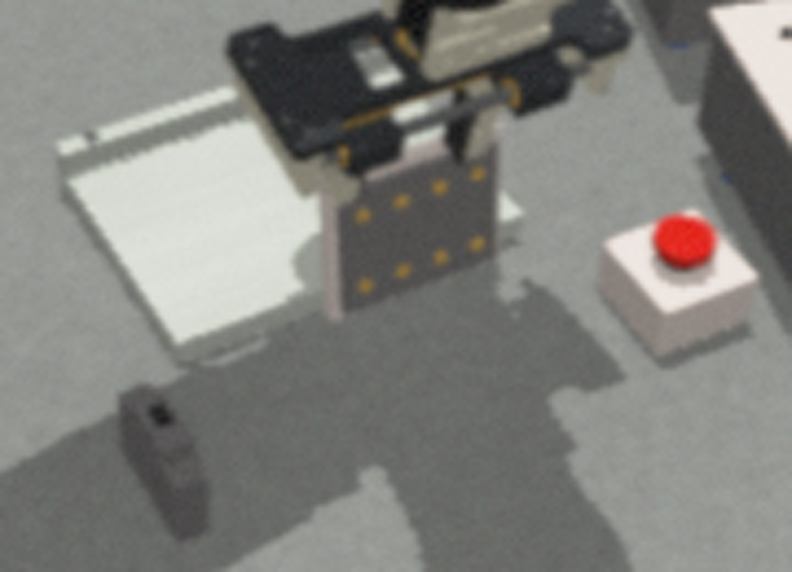

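View pics/w10.png

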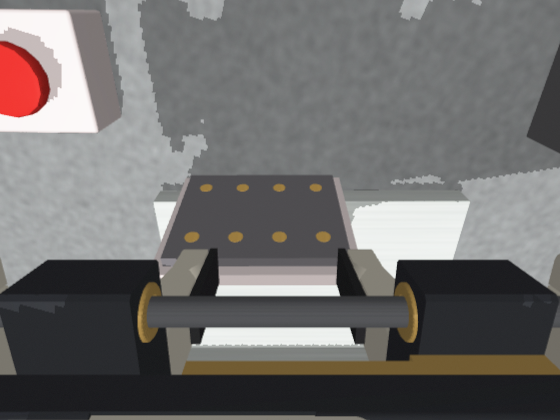

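```bash
python3 -m inch '-0.0004 0 -0.002 0 0 0 0.68;-0.0034 0 0.0007 0 0 0 0.68;-0.0034 0 0.0007 0 0 0 0.68;-0.0034 0 0.001 0 0 0 0.68;-0.0034 0 0.001 0 0 0 0.68;-0.0034 0 0.001 0 0 0 0.68;0 0 0 0 0 0 0.68' >/dev/null; python3 -c "
from plant import r
from h import *
st(r)
im=r.capture('wrist');cv2.imwrite('pics/w11.png',im[:,:,::-1])
im=r.capture('side');crop(im,210,150,390,280,4.4,'pics/s11.png')"
```

```text
t 13.75 plat mm [ 18.7 -24.2  90.3] F plat [-0.01  0.72  0.45] w 0.0597
 tool z in plat [ 0.199  0.001 -0.98 ] tool y [-0.     1.     0.001] j [ 16.7  24.3  -8.2 -13.5 -58.4   7.3]
```

View pics/s11.png

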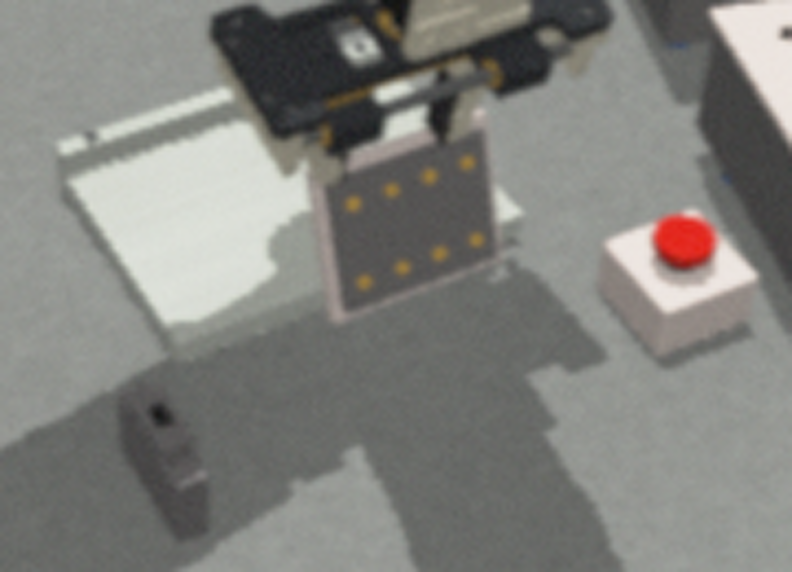

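View pics/w11.png

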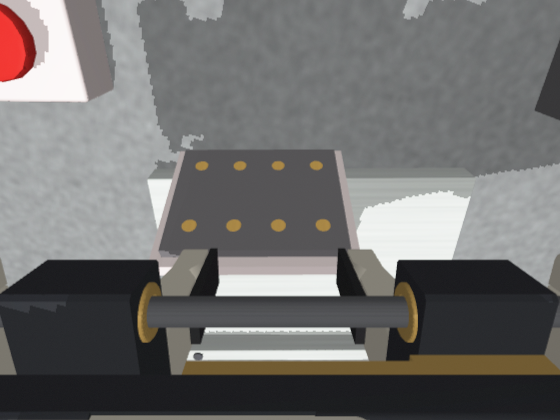

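```bash
python3 -m inch '-0.0033 0 0.0014 0 0 0 0.68;-0.0033 0 0.0014 0 0 0 0.68;-0.0033 0 0.0014 0 0 0 0.68;-0.0033 0 0.0014 0 0 0 0.68;-0.0033 0 0.0014 0 0 0 0.68;-0.0033 0 0.0014 0 0 0 0.68;0 0 0 0 0 0 0.68' >/dev/null; python3 -c "
from plant import r
from h import *
st(r)
im=r.capture('wrist');cv2.imwrite('pics/w12.png',im[:,:,::-1])
im=r.capture('side');crop(im,210,150,390,280,4.4,'pics/s12.png')"
```

```text
t 14.43 plat mm [ 39.6 -24.4  86.4] F plat [ 0.94  0.03 -0.03] w 0.0597
 tool z in plat [ 0.199  0.    -0.98 ] tool y [-0.  1.  0.] j [ 18.7  24.   -9.1 -13.7 -57.3   5.6]
```

View pics/s12.png

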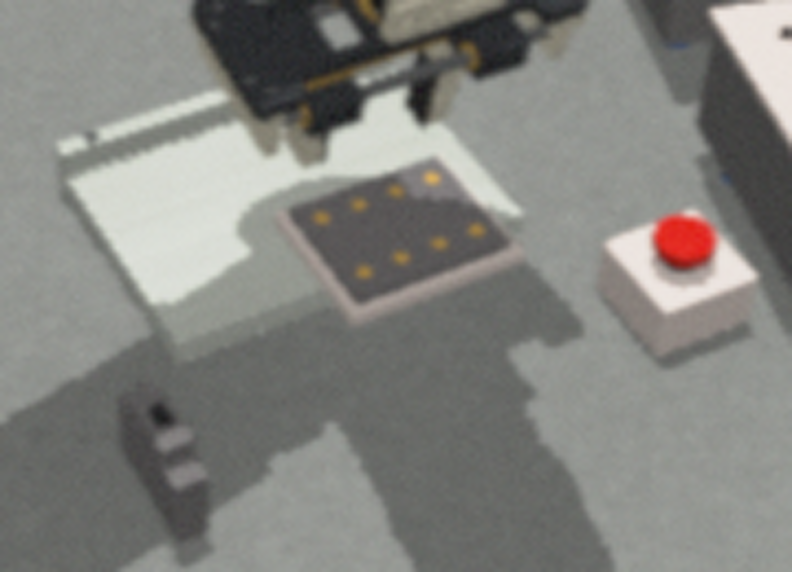

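View pics/w12.png

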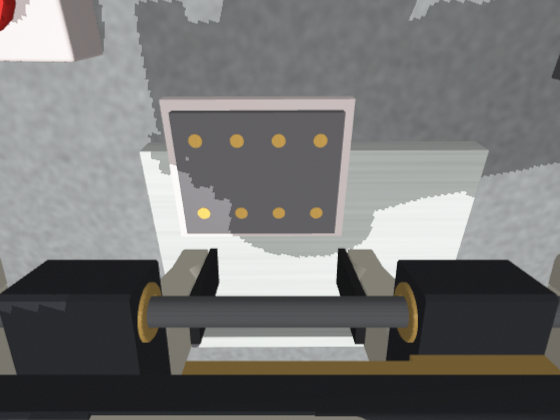

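The cover has flipped plug-up and overhangs the step, with its trailing edge at wrist row 97–100. I'll untilt and measure.

```bash
python3 - <<'E'
from plant import r
from h import *
p=r.camera_params('wrist')
print((toplat(unproj(p,[[162,100],[353,98]],.026))*1000).round(1))
print((toplat(unproj(p,[[182,236],[343,235]],.026))*1000).round(1))
E
python3 -m inch '0.01 0 0 0 0.1 0 0.68;0.03 0 0 0 0.1 0 0.68;0.03 0 0 0 0 0 0.68;0.03 0 0 0 0 0 0.68;0.02 0 0 0 0 0 0.68;0 0 0 0 0 0 0.68;0 0 0 0 0 0 0.68'>/dev/null; python3 -c "
from plant import r
from h import *
st(r)
im=r.capture('wrist');cv2.imwrite('pics/w13.png',im[:,:,::-1])"
```

```text
[[-31.4 -88.6  26. ]
 [-32.6  18.1  26. ]]
[[ 60.  -89.5  26. ]
 [ 59.2  21.   26. ]]
t 15.12 plat mm [-82.  -24.2  81.4] F plat [ 0.7  -0.3   0.38] w 0.0595
 tool z in plat [-0.  0. -1.] tool y [0.002 1.    0.   ] j [ 14.9  25.1 -12.8   0.  -52.2   1.9]
```

View pics/w13.png

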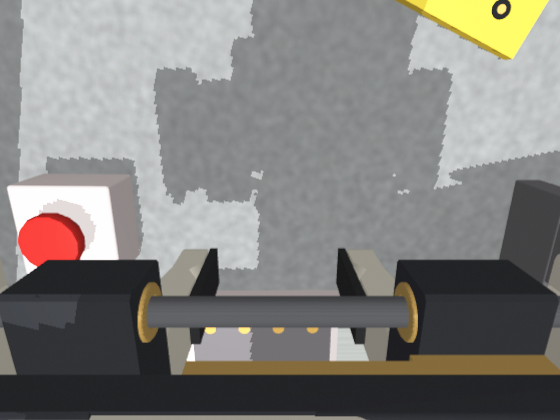

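```bash
python3 -m inch '0 -0.005 0.02 0 0 0 0.68;0 -0.005 0.02 0 0 0 0.68;0 0 0.014 0 0 0 0.68;0 0 0.005 0 0 0 0.68;0 0 0 0 0 0 0.68;0 0 0 0 0 0 0.68'>/dev/null; python3 -c "
from plant import r
from h import *
st(r)"; python3 -m inch '-0.01 0 0 0 0 0 0.68;-0.01 0 0 0 0 0 0.68;-0.006 0 0 0 0 0 0.68;-0.005 0 0 0 0 0 0.68;-0.005 0 0 0 0 0 0.68;-0.005 0 0 0 0 0 0.68;-0.005 0 0 0 0 0 0.68;-0.005 0 0 0 0 0 0.68;-0.005 0 0 0 0 0 0.68;0 0 0 0 0 0 0.68'>/dev/null;  python3 -c "
from plant import r
from h import *
st(r)
im=r.capture('wrist');cv2.imwrite('pics/w14.png',im[:,:,::-1])
im=r.capture('side');crop(im,210,150,390,280,4.4,'pics/s14.png')"
```

```text
t 15.67 plat mm [-80.4 -34.8  23. ] F plat [-0.9   0.45  0.87] w 0.0597
 tool z in plat [-0. -0. -1.] tool y [-0.001  1.    -0.   ] j [ 15.   29.5 -14.4   0.  -46.1   1.8]
t 16.5 plat mm [-24.  -34.7  22.7] F plat [-0.32 -0.15  0.15] w 0.0597
 tool z in plat [ 0. -0. -1.] tool y [-0.  1. -0.] j [ 20.2  28.4 -16.6  -0.  -45.   -3.4]
```

View pics/s14.png

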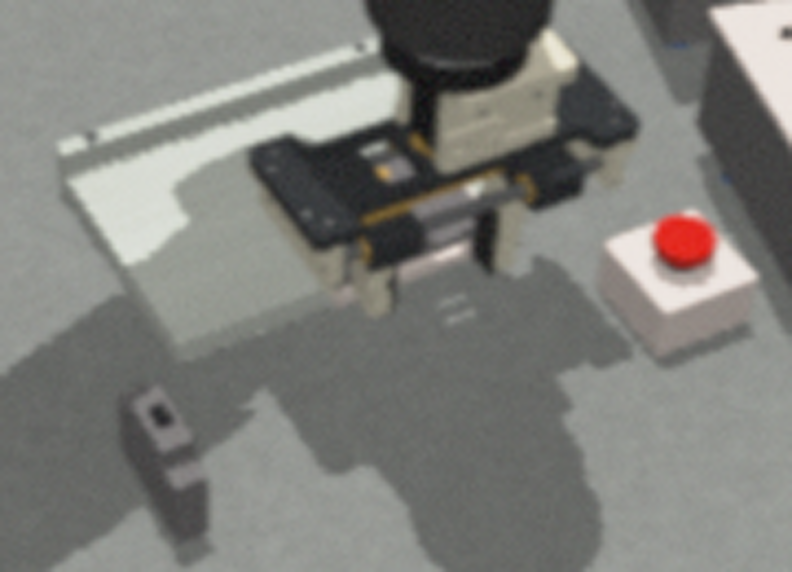

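View pics/w14.png

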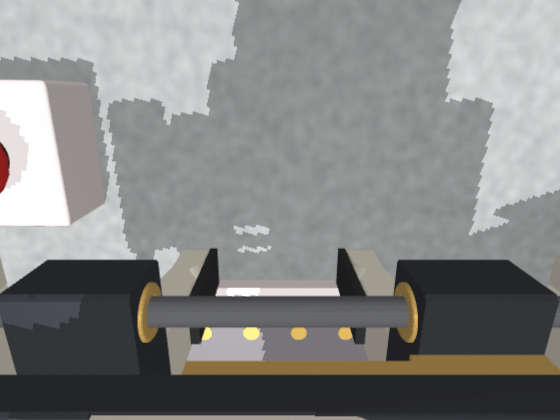

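```bash
python3 -m inch '-0.004 0 0.0006 0 0 0 0.68;-0.005 0 0.0006 0 0 0 0.68;-0.005 0 0 0 0 0 0.68;-0.005 0 0 0 0 0 0.68;-0.005 0 0 0 0 0 0.68;-0.005 0 0 0 0 0 0.68;-0.005 0 0 0 0 0 0.68;-0.005 0 0 0 0 0 0.68;-0.005 0 0 0 0 0 0.68;-0.005 0 0 0 0 0 0.68;-0.005 0 0 0 0 0 0.68;-0.005 0 0 0 0 0 0.68;-0.005 0 0 0 0 0 0.68;-0.003 0 0 0 0 0 0.68;0 0 0 0 0 0 0.68'>/dev/null;  python3 -c "
from plant import r
from h import *
st(r)
im=r.capture('wrist');cv2.imwrite('pics/w15.png',im[:,:,::-1])
im=r.capture('side');crop(im,210,150,390,280,4.4,'pics/s15.png')"
```

```text
t 17.85 plat mm [ 42.7 -35.   21.8] F plat [-2.11 -1.53  2.23] w 0.0596
 tool z in plat [-0.    -0.001 -1.   ] tool y [-0.     1.    -0.001] j [ 26.5  27.5 -18.4   0.  -44.1  -9.6]
```

View pics/s15.png

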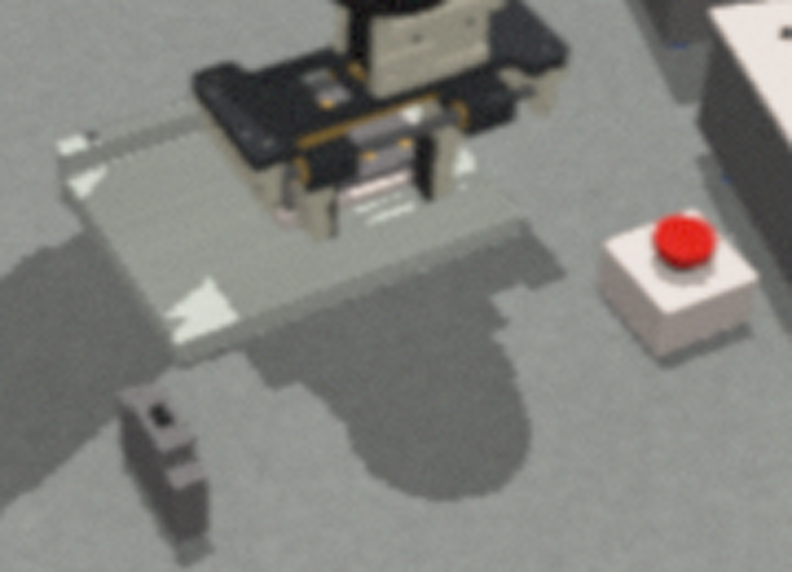

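```bash
S='from plant import r
from h import *
st(r)'; python3 -m inch '-0.002 0 -0.0005 0 0 0 0.68;-0.002 0 0 0 0 0 0.68;0 0 0 0 0 0 0.68'>/dev/null; python3 -c "$S"; python3 -m inch '-0.001 0 0 0 0 0 0.68;-0.001 0 0 0 0 0 0.68;0 0 0 0 0 0 0.68'>/dev/null; python3 -c "$S"; python3 -m inch '-0.001 0 0 0 0 0 0.68;-0.001 0 0 0 0 0 0.68;0 0 0 0 0 0 0.68'>/dev/null; python3 -c "$S"
```

```text
t 18.2 plat mm [ 46.6 -34.2  21.5] F plat [-0.49  0.14  0.11] w 0.0598
 tool z in plat [ 0.     0.001 -1.   ] tool y [0.    1.    0.001] j [ 26.8  27.5 -18.5  -0.  -44.1 -10. ]
t 18.45 plat mm [ 48.4 -34.3  21.6] F plat [ 0.48 -0.09  0.35] w 0.0597
 tool z in plat [ 0.  0. -1.] tool y [0. 1. 0.] j [ 27.   27.4 -18.5  -0.  -44.1 -10.2]
t 18.7 plat mm [ 50.3 -34.5  21.7] F plat [-0.63 -0.9   0.13] w 0.0596
 tool z in plat [ 0.  0. -1.] tool y [0. 1. 0.] j [ 27.2  27.4 -18.5  -0.  -44.1 -10.4]
```

```bash
S='from plant import r
from h import *
st(r)'; python3 -m inch '-0.001 0 0 0 0 0 0.68;0 0 0 0 0 0 0.68'>/dev/null; python3 -c "$S"; python3 -m inch '-0.001 0 0 0 0 0 0.68;0 0 0 0 0 0 0.68'>/dev/null; python3 -c "$S"; python3 -m inch '-0.001 0 0 0 0 0 0.68;0 0 0 0 0 0 0.68'>/dev/null; python3 -c "$S
im=r.capture('wrist');cv2.imwrite('pics/w16.png',im[:,:,::-1])"
```

```text
t 18.87 plat mm [ 50.9 -34.7  22. ] F plat [-3.34 -0.7  -0.67] w 0.0595
 tool z in plat [-0. -0. -1.] tool y [-0.  1. -0.] j [ 27.3  27.4 -18.5   0.  -44.1 -10.4]
t 19.03 plat mm [ 51.2 -34.8  22.1] F plat [-8.07 -0.9  -0.72] w 0.0595
 tool z in plat [-0.001 -0.    -1.   ] tool y [-0.  1. -0.] j [ 27.3  27.4 -18.5   0.1 -44.1 -10.5]
t 19.2 plat mm [ 51.3 -34.8  22.2] F plat [-12.13  -1.3    0.48] w 0.0595
 tool z in plat [-0.002 -0.    -1.   ] tool y [-0.  1. -0.] j [ 27.4  27.4 -18.6   0.2 -44.1 -10.6]
```

View pics/w16.png

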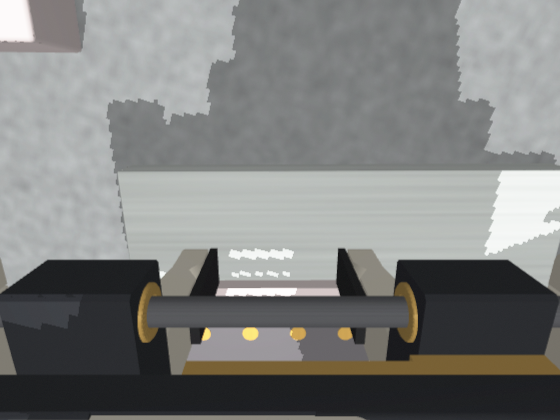

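The push reaches the rail at the expected 51 mm with 12 N. Now I back off, rise and check.

```bash
python3 -m inch '0.003 0 0 0 0 0 0.68;0.008 0 0 0 0 0 0.68;0.012 0 -0.002 0 0 0 0.68;0.01 0 -0.015 0 0 0 0.68;0.005 0 -0.03 0 0 0 0.68;0 0 -0.035 0 0 0 0.68;0 0 -0.035 0 0 0 0.68;0.03 0 -0.035 0 0 0 0.68;0.03 0 -0.035 0 0 0 0.68;0.04 0 -0.01 0 0 0 0.68;0.04 0 0 0 0 0 0.68;0.04 0 0 0 0 0 0.68;0.04 0 0 0 0 0 0.68;0.04 0 0 0 0 0 0.68;0.03 0 0 0 0 0 0.68;0.02 0 0 0 0 0 0.68;0 0 0 0 0 0 0.68'>/dev/null;  python3 -c "
from plant import r
from h import *
st(r)
im=r.capture('wrist');cv2.imwrite('pics/w17.png',im[:,:,::-1])
im=r.capture('side');cv2.imwrite('pics/s17f.png',im[:,:,::-1]);crop(im,210,150,390,280,4.4,'pics/s17.png')
im=r.capture('top');cv2.imwrite('pics/t17f.png',im[:,:,::-1]);crop(im,170,110,345,265,3.8,'pics/t17.png')"
```

```text
t 20.67 plat mm [-293.8  -32.8  210.9] F plat [0.64 0.93 0.54] w 0.0595
 tool z in plat [ 0.     0.001 -1.   ] tool y [0.005 1.    0.001] j [ -2.7  28.5  11.1   0.  -72.7  19.3]
```

View pics/s17.png

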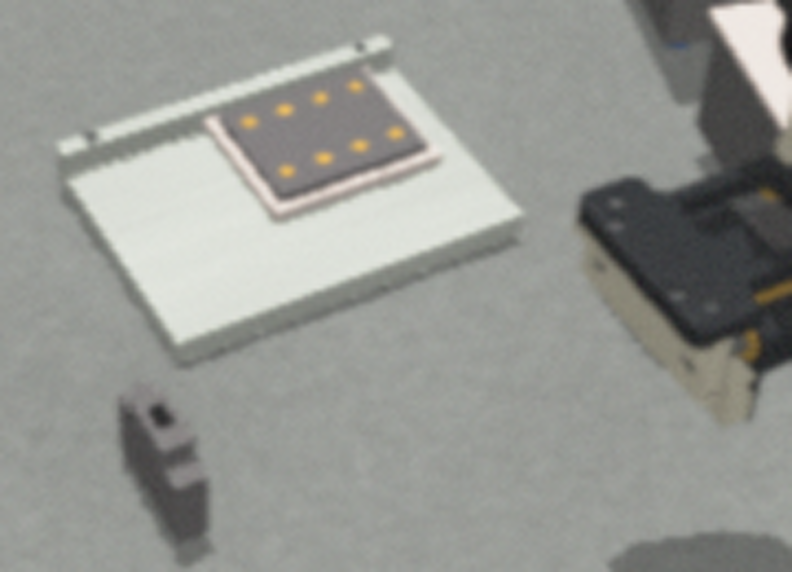

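View pics/t17f.png

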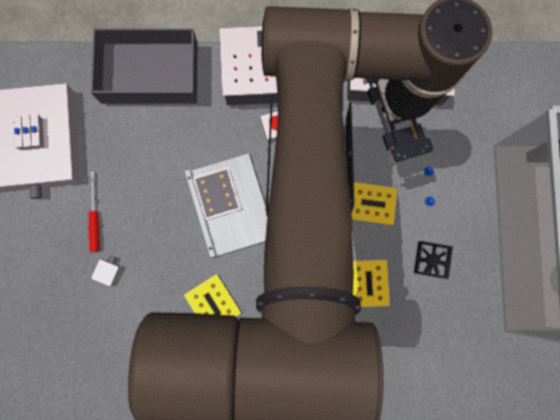

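View pics/t17.png

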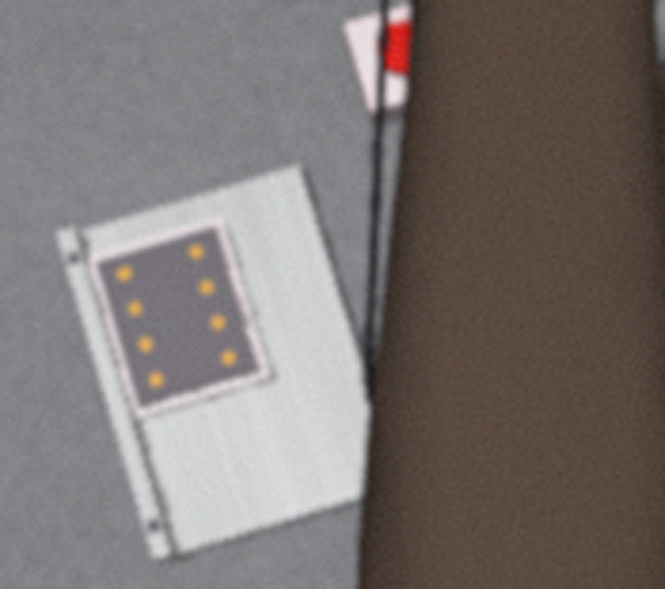

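Run:
```python
from m import *
q=toplat(unproj(pt,np.array([u(92,260),u(140,416),u(222,217),u(271,377)]),.026))*1000
print(q.round(1))
im=cv2.imread('pics/top0.png')[:,:,::-1]
a=cv2.imread('pics/side0.png')[150:280,210:390];b=cv2.imread('pics/s17f.png')[150:280,210:390]
im=cv2.imread('pics/t17f.png')[:,:,::-1];crop(im,180,150,250,230,8,'pics/t17z.png')
```

```text
[[148.  -87.4  26. ]
 [146.8  18.9  26. ]
 [ 60.  -90.1  26. ]
 [ 59.7  19.3  26. ]]
```

View pics/t17z.png

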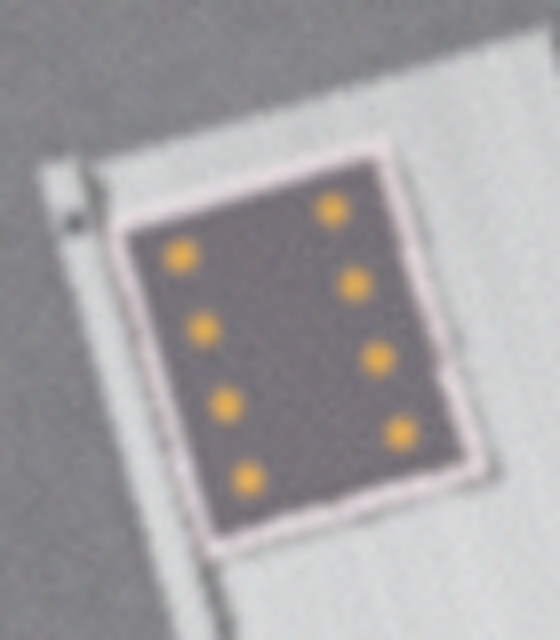

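View pics/s17f.png

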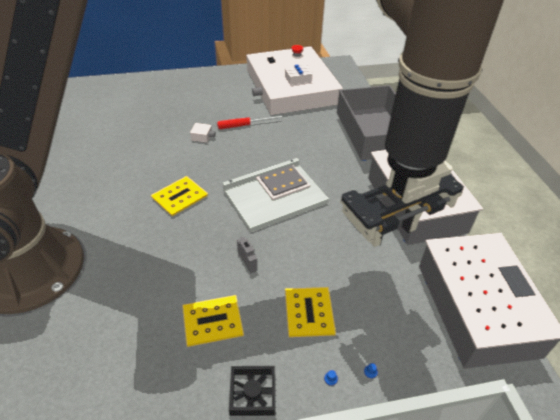

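View pics/w17.png

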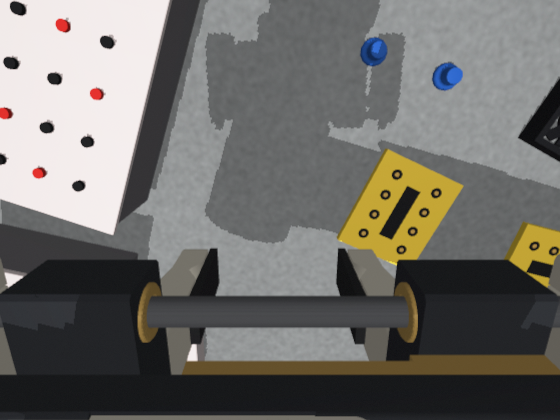

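```bash
python3 -m inch '0 0.02 0 0 0 0 0.68;0 0.04 0 0 0 0 0.68;0 0.04 0 0 0 0 0.68;0 0.04 0 0 0 0 0.68;0 0.04 0 0 0 0 0.68;0 0.02 0 0 0 0 0.68;0 0 0 0 0 0 0.68;0 0 0 0 0 0 0.68'>/dev/null;  python3 - <<'E'
from plant import r
from h import *
st(r)
im=r.capture('side');cv2.imwrite('pics/s18f.png',im[:,:,::-1])
t=r.capture('top');cv2.imwrite('pics/t18f.png',t[:,:,::-1])
a=cv2.imread('pics/side0.png');b=im[:,:,::-1]
h=[]
for s in (a,b): h.append(s[140:290,150:400])
cv2.imwrite('pics/cmp.png',cv2.resize(np.vstack(h),None,fx=2,fy=2,interpolation=cv2.INTER_CUBIC))
E
```

```text
t 21.48 plat mm [-288.3  166.1  213.5] F plat [-0.04 -0.58 -0.64] w 0.0596
 tool z in plat [-0.001 -0.002 -1.   ] tool y [-0.     1.    -0.002] j [ -9.1  13.6 -10.8  -0.  -65.4  26. ]
```

View pics/cmp.png

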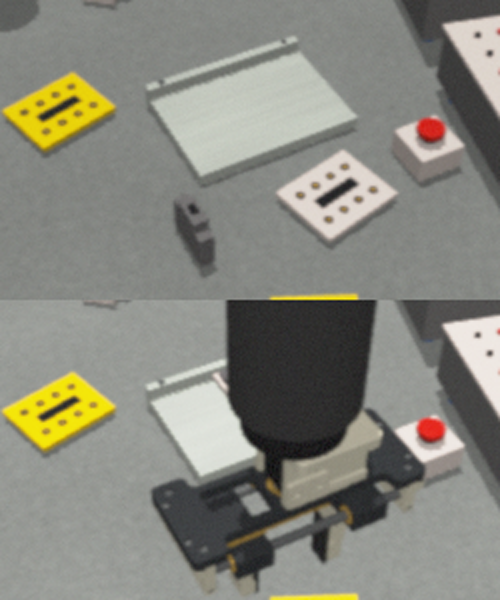

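View pics/t18f.png

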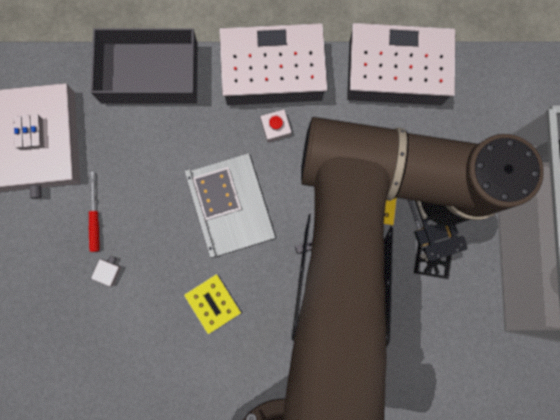

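The push-button is at (276,124), the yellow look-alike at (212,303) and the breaker where it started, all unmoved. The cover is plug-up against the rail, so I'll hand in.

```bash
python3 -c "
from plant import r
print(r.close_job())"
```

```text
the job is handed in; nothing more can be done
None
```

The cover now lies inside up (plug up) on the platform against the back rail, and the job was handed in at about 21.5 s of the 64 s allowed.

I pushed its rear edge with two spread fingertips, which squared it against the step (8 N). I then kept pushing along an arc until it tipped over the step and dropped face down onto the platform. Last I slid it to the rail, where it stopped firmly at 12 N, backed off and cleared the arm. It was never gripped. Highest push force seen was about 13 N.

**Last checks:**
- **Position:** The trailing edge measured 59.7 to 60.0 mm in the platform frame, against 58 mm expected for flush. The leading edge measured 147 to 148 mm, against the rail at 150 mm. These are 2 to 3 mm off, and they give a cover 88 mm long instead of 92 mm, so I put that down to pixel and calibration error.
- **Flushness:** I judged it flush from the fingertips stopping at 51 mm, as predicted, from the force rise there, and from no visible gap in the top view. The camera measurement alone does not prove it.
- **Other things:** The push-button, breaker, junction box, screwdriver, feet, fan and yellow look-alikes all looked unmoved in the before and after pictures. I compared them by eye and did not measure each one.

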